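# Turn a keyed drain strainer cover to its pin and press it home

## Robot

A 6-joint arm with a two-finger parallel gripper is mounted at the origin on the work surface. World frame = base frame: x ahead of the robot, y to its left, z up, the work surface at z = 0. Lengths are in m, angles in rad, forces in N, time in s.
With the tool pointing down it reaches from about 0.425 to 0.95 m from the base axis. Payload 3.5 kg.
Tool frame: the origin (TCP) lies on the centre line of the jaws, within the pads' length; the fingertips stand 25 mm ahead of it and the grasp point (between the pads) lies 6 mm ahead of it; y points along the fingers, z is the direction in which the jaws open and shut, and the axes are right-handed (so a half turn about y gives the same grasp; the last joint's range is limited). The gripper opens to 85 mm and grips with 20 to 120 N. Pads are 22 mm wide; open, the fingers measure 114 mm over their backs; the gripper's body (76 mm by 85 mm) begins 54 mm behind the grasp point. The pads swing forward as they close: fully open they stand 13 mm farther back than shut.
Start: joints at [1.097, 0.286, 1.577, -0, 1.279, -0.15], TCP at [0.215, 0.64, 0.256] pointing down, gripper open.
Joint ranges: [-2.77, 2.77], [-0.9, 2.22], [0.21, 2.48], [-1.53, 4.67], [0.24, 2.81], [-2.84, 2.84]. Speed limits (rad/s): [2.79, 2.79, 3.14, 3.14, 3.14, 3.14].

## Interface

Orientations are given as a unit quaternion [x, y, z, w].
In Python, from plant import ctrl gives the robot as it stands.
- The arm moves only by the tool arm_command, never from a script. Its argument "steps" is a list of rows, each an object with "hand": the opening, from 0 (shut) to 1 (fully open); "travel": the shift along the tool's x, y, z in units of 0.3 m (1.0 is 0.3 m), a list of three; "rotation": the turn, a rotation vector about the tool's x, y, z in units of 30 degrees (1.0 is 30 degrees), a list of three. A call has 1 to 20 rows; each row shifts and turns the pose as measured when the row begins, along the tool's axes as they then stand; what a row does not reach is not made up. A row lasts 1/8 s, in which the tool goes at most 62.5 mm and 10.7 degrees, less where a joint would pass 70% of its speed; a pose out of reach is approached as far as the arm can. A call with a number of a shift or a turn outside -1 to 1 is refused whole. A call with a gripper value outside its range is refused whole. The fingers move at their own pace and stop on an object; "grip_force" is the grip in N (left out, the last holds). Time passes only in rows, so rows that do not move let the fingers close. It gives the time, the measured TCP pose, the force and the opening at its end, in the units of the state.
- ctrl.get_state(): the state, without advancing time (a new reading comes with each control period).
- ctrl.read_camera(name): name is "scene" or "top"; returns (picture, depth): 420x560x3 uint8, blue, green, red; 420x560 float32, m along the optical axis (not along the pixel's ray), 0 where there is no reading.
- ctrl.camera_params(name): a dict with "fx", "fy", "cx", "cy" (pixels), "extrinsics" (4x4, takes a point from camera to world coordinates). Camera axes: x right, y down, z forward; pixel columns grow to the right and rows downward; lengths in m; the calibration is good to about 2 mm. A picture is of the moment at which its call begins. camera_params takes no time and is no camera call.
- ctrl.sign_off(): hands the job in, once; it reports no verdict.
Trained networks look in the newest picture that a camera, given by its name, has taken for a name from the list of things; names that differ only in an ending like _2 or _b are one class to them, and where a whole thing is asked for, a point or a joint stands for the part that bears it (a point fixed in the world has none). Each returns a list of dicts, best first, with "score" (0 to 1); they miss things now and then, are a little off and sometimes report something else, mostly with a low value. They report only what shows in the picture. A call takes as long as a camera call. They do not tell look-alikes from the thing itself.
- ctrl.masks_of(camera, thing): "region" (420x560 bool, what is visible of it) and "at" ([column, row] in pixels, amid what is visible of it).
The state is a dict: "time": time; "qpos": joint angles; "dq": joint speeds; "joint_efforts": joint torques, N m; "eef_pos": TCP position; "tcp_rot": TCP orientation; "contact_force": force on the tool from outside, world axes, zero at the start; "wrist_torque": the same for the moment, N m; "opening": opening from 0.0 (shut) to 1.0 (fully open).
Only numpy, scipy, OpenCV 4.12 (cv2) and the standard library are available. Lean on these libraries where they do the work, as an engineer would, in place of code of your own. Each camera call takes 0.05 s, during which the arm holds its last target.

## Task

Close the starch table's drain: turn the round strainer cover by pushing it with the fingertips (its orange tab is there for that) until the notch in its rim lies over the red key, then press the cover down until it is fully home. Do not grip the cover or lift it, and leave the other things on the table where they are; finish clear of everything.

Things in the scene. Friction and masses are not known exactly. Their poses are not given: they have to be found in the camera images.
- drain: Dark steel drain boss fixed to the table: round block 160 mm across, 20 mm high, on a thin rubber flange; origin at the centre of its underside, z up. One red key stands on it: a radial bar along the boss's +x, 47 to 76 mm from the centre, 10 mm wide, rounded top 30 mm above the table. On its axis a 12 mm post, up to 44 mm above the table.
- sleeve_top (a point): Centre of the top of the black friction sleeve round the post, 72 mm across, which carries the cover: 32 mm above the table at the start. It slides down 12 mm to a firm stop, needs about 4 to 9 N of push on the cover to move, and stays where it is left (no spring return).
- drain_key (a point): Top of the red key near its outer end, 66 mm from the drain's axis, 30 mm above the table; it always shows outside the cover's rim.
- cover: Loose round aluminium strainer cover 110 mm across, plate 8 mm thick, 0.18 to 0.35 kg, on the drain's post by a blind bore (1.5 mm play); turns either way without limit, friction holds it. Origin: centre of its underside; z up, x to the notch. Underside at 32 mm at the start, 2 mm above the key; 20 mm when fully home. Pressed with the notch off the key it stops after 2 mm.
- cover_notch (a point): Middle of the notch in the cover's rim, 49 mm from the cover's axis along its +x, at the height of the plate's upper face. The notch is open to the rim, 18 mm wide and 12 mm deep (radially): 4 mm of play each side of the key.
- cover_tab (a point): Top centre of the upright orange tab on the cover, 40 mm from the axis, opposite the notch (along the cover's -x). The tab is a flat radial fin: 26 mm long radially (27 to 53 mm from the axis), 8 mm thick, standing 24 mm above the plate's upper face (64 mm above the table at the start). Push on either broad side to turn the cover.
- cover_hub (a point): Top centre of the blue hub on the cover's axis, 28 mm across, flat, 30 mm above the cover's underside (22 mm above its upper face): 62 mm above the table at the start, 50 mm when the cover is home.
Mind the look-alikes: they are no part of the job. Of the things like the cover, leave any that is black, turquoise or yellow; of the rest the larger one is meant.

How it is judged:
On the way:
1. the cover, still raised, is turned until its notch lies over the red key (y of cover_notch in the frame of drain between -0.006 and 0.006 m and x of cover_notch in the frame of drain above 0.035 m and z of cover in the frame of drain above 0.025 m), for 0.02 s.
At the end, for the whole second after the job is handed in: The cover lies flat, at rest and fully home on the drain (underside within 2 mm of the boss's top, within 4 mm of its axis, tilted less than 0.06 rad), with its notch over the key within 6 mm sideways (y of cover_notch in the frame of drain between -0.006 and 0.006 m and x of cover_notch in the frame of drain above 0.035 m and z of cover in the frame of drain below 0.022 m and horizontal distance between cover and drain below 0.004 m and angle between cover's own z axis and vertical below 0.06 rad and linear speed of cover below 0.01 m/s); the robot touches nothing.
It fails at once if the cover is lifted off its seat (more than 6 mm above its starting height) (z of cover in the frame of drain above 0.038 m).
It fails at once if the cover is gripped or forced: fingers load it with more than 38 N (contact force between the fingers and cover above 38 N).
It fails at once if a bystander is moved by more than 20 mm (distance of any of iron, basin, funnel, whisk, brush, starch_jar, rinse_bottle from where it was at the start of the episode above 0.02 m).
It also fails if it takes over 45 s, if anything falls off the work surface, if the arm or the gripper's body presses on something with over 40 N, if the wrist force passes 120 N, or if a joint passes its speed limit or range.

## Working session

There is one attempt and no reset: what is moved stays moved. The work goes in short steps, Python scripts to look and compute and a tool call to move; the robot and the scene stay as the last step left them, time stands still between calls to the robot, and variables do not carry over. Pictures are saved under pics/ and viewed, and the job is handed in when it is done.

Besides the shell and the picture viewer there is one more tool, called after ">>>" as name(argument=value, ...) on one line, values as JSON. arm_command: Moves the arm, as the interface text tells. Shifts and turns lie within -1 to 1; 1 stands for 0.3 m of shift or 30 degrees of turn. Its arguments: {"type":"object","properties":{"steps":{"type":"array","items":{"type":"object","properties":{"hand":{"type":"number"},"travel":{"type":"array","items":{"type":"number","minimum":-1,"maximum":1}},"rotation":{"type":"array","items":{"type":"number","minimum":-1,"maximum":1}}}}},"grip_force":{"type":"number"}},"required":["steps"]}

```bash
mkdir -p pics; ls; python3 - <<'E'
from plant import ctrl
import cv2, numpy as np
s=ctrl.get_state(); print({k:np.round(v,3).tolist() for k,v in s.items()})
for n in("scene","top"):
    im,d=ctrl.read_camera(n); cv2.imwrite(f"pics/{n}0.png",im); np.save(f"{n}0.npy",d)
    p=ctrl.camera_params(n); print(n,p)
    for t in("cover","cover_tab","cover_notch","cover_hub","drain_key","drain"):
        for r in ctrl.masks_of(n,t)[:4]: print(n,t,round(r["score"],2),r["at"],r["region"].sum())
E
```

```text
pics
{'time': 0.0, 'qpos': [1.097, 0.287, 1.578, -0.0, 1.279, -0.15], 'dq': [-0.0, 0.001, 0.0, -0.001, 0.002, 0.001], 'joint_efforts': [-0.001, -40.6, -29.261, -0.0, 0.006, -0.0], 'eef_pos': [0.214, 0.639, 0.255], 'tcp_rot': [0.699, -0.114, 0.114, -0.697], 'contact_force': [-0.104, 0.009, 0.642], 'wrist_torque': [-0.024, 0.004, -0.049], 'opening': 1.002}
scene {'fx': 463.3938672643433, 'fy': 463.3938672643433, 'cx': 279.14784662539705, 'cy': 206.41465365374816, 'extrinsics': array([[-0.29513154,  0.61458823, -0.73155908,  1.06868507],
       [ 0.95544349,  0.18582296, -0.22934157,  0.20659733],
       [-0.00501015, -0.76664929, -0.64204654,  0.52182543],
       [ 0.        ,  0.        ,  0.        ,  1.        ]])}
scene cover 0.95 [254.7, 161.2] 726
scene cover 0.84 [190.2, 358.6] 3436
scene cover 0.71 [228.6, 217.1] 2873
scene cover 0.65 [359.1, 260.4] 3197
scene cover_tab 0.98 [361.5, 260.3] 3208
scene cover_tab 0.88 [228.7, 219.3] 2866
scene cover_tab 0.58 [190.3, 358.4] 3386
scene cover_tab 0.57 [340.9, 171.9] 1768
scene cover_notch 0.98 [252.1, 158.9] 734
scene cover_notch 0.8
[... 736 characters left out ...]
0.6, 88.6] 1698
top cover 0.68 [342.6, 341.6] 1767
top cover 0.64 [237.6, 344.4] 3662
top cover 0.6 [195.8, 216.8] 3355
top cover_tab 0.98 [343.3, 343.4] 1764
top cover_tab 0.65 [325.0, 215.7] 3598
top cover_tab 0.64 [304.9, 86.3] 1761
top cover_tab 0.56 [235.1, 345.3] 3543
top cover_notch 0.82 [298.3, 83.5] 1755
top cover_notch 0.76 [235.4, 344.7] 3731
top cover_notch 0.69 [326.0, 213.2] 3565
top cover_notch 0.67 [197.8, 213.9] 3241
top cover_hub 0.89 [299.8, 85.8] 1815
top cover_hub 0.85 [240.9, 341.7] 3710
top cover_hub 0.8 [196.6, 215.2] 3175
top cover_hub 0.73 [343.1, 342.9] 1738
top drain_key 0.86 [295.5, 212.5] 5224
top drain 0.85 [297.5, 210.1] 5139
top drain 0.61 [323.7, 213.3] 3509
```

View pics/scene0.png

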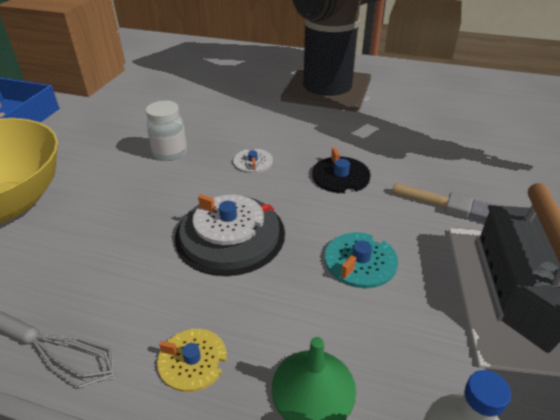

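View pics/top0.png

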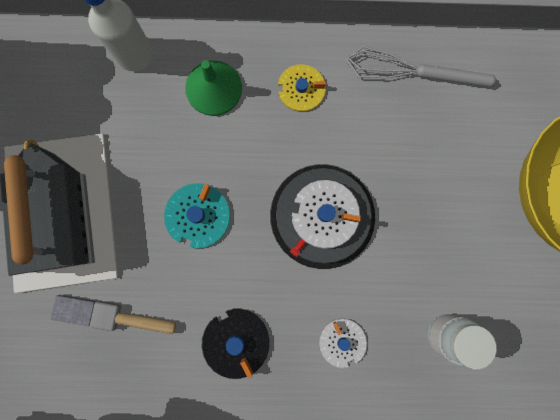

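```bash
python3 - <<'E'
import cv2
a=cv2.imread("pics/top0.png")[140:290,230:400]; b=cv2.imread("pics/scene0.png")[160:300,150:320]
cv2.imwrite("pics/c0.png",cv2.resize(a,None,fx=4,fy=4,interpolation=2)); cv2.imwrite("pics/c1.png",cv2.resize(b,None,fx=4,fy=4,interpolation=2))
E
```

```text
(no output)
```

View pics/c0.png

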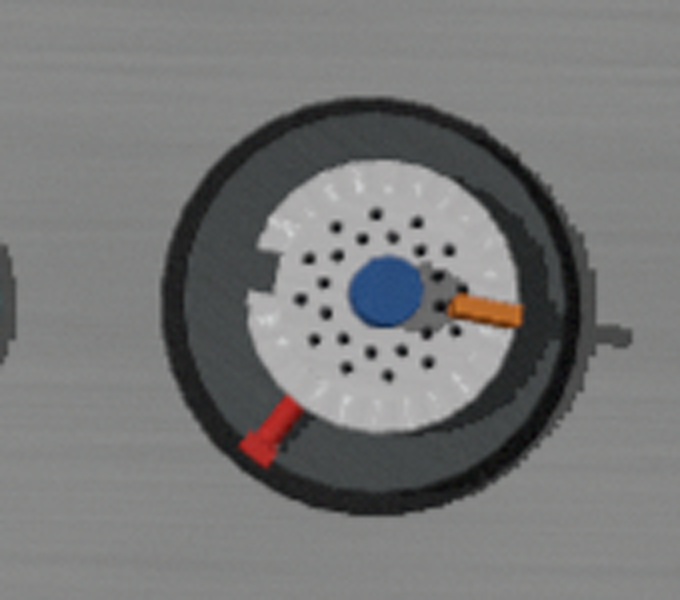

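View pics/c1.png

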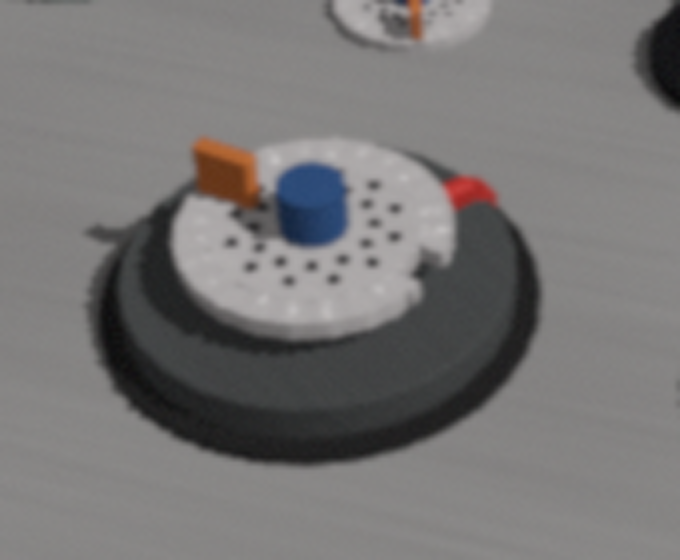

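Top view candidates: large white cover on the drain (326,213), small white (343,342), turquoise (197,215), yellow (302,87) and black (236,344). The coloured ones are excluded, and of the two whites the larger is meant. The crop confirms it sits on the boss with the red key (~295,250). Its notch is at ~(296,207) and its tab at ~(351,217).

```bash
cat > h.py <<'E'
from plant import ctrl
import cv2, numpy as np
from scipy.spatial.transform import Rotation as R
def ray(n,uv,z):
    p=ctrl.camera_params(n);E=p["extrinsics"]
    uv=np.atleast_2d(uv).astype(float)
    d=np.c_[(uv[:,0]-p["cx"])/p["fx"],(uv[:,1]-p["cy"])/p["fy"],np.ones(len(uv))]@E[:3,:3].T
    o=E[:3,3]; return o+d*((z-o[2])/d[:,2])[:,None]
def proj(n,P):
    p=ctrl.camera_params(n);E=p["extrinsics"]
    q=(np.atleast_2d(P)-E[:3,3])@E[:3,:3]; return np.c_[q[:,0]/q[:,2]*p["fx"]+p["cx"],q[:,1]/q[:,2]*p["fy"]+p["cy"]]
def seg(im,kind):
    h=cv2.cvtColor(im,cv2.COLOR_BGR2HSV).astype(int);H,S,V=h[...,0],h[...,1],h[...,2]
    return {"blue":(abs(H-108)<12)&(S>120),"orange":(H>=6)&(H<=18)&(S>150),"red":((H<=4)|(H>=176))&(S>150)}[kind]
def near(m,c,r):
    v,u=np.nonzero(m); k=np.hypot(u-c[0],v-c[1])<r; return np.c_[u,v][k]
E
python3 - <<'E'
from h import *
for n,c,r in(("top",(323,215),55),("scene",(230,230),65)):
    im=cv2.imread(f"pics/{n}0.png")
    for k in("blue","orange","red"):
        uv=near(seg(im,k),c,r); print(n,k,len(uv),uv.mean(0),uv.min(0),uv.max(0))
im=cv2.imread("pics/top0.png")
hub=ray("top",[326.2,212.8],.062)[0]; print("hub",hub)
print("hub scene",ray("scene",[228,207],.062)[0])
key=ray("top",near(seg(im,"red"),(323,215),55),.030)
c=key.mean(0);u,s,v=np.linalg.svd(key-c); d=v[0]*np.sign(v[0]@(c-hub)); print("key c",c,"axis ang",np.degrees(np.arctan2(d[1],d[0])), "from hub",np.degrees(np.arctan2(*(c-hub)[1::-1])),np.linalg.norm((c-hub)[:2]))
for nm,uv,z in(("notch",[295.8,207.5],.040),):
    a=ray("top",[uv],z)[0]-hub; print(nm,np.degrees(np.arctan2(a[1],a[0])),np.linalg.norm(a[:2]))
t=ray("top",near(seg(im,"orange"),(323,215),55),.062); a=t.mean(0)-hub;print("tab",np.degrees(np.arctan2(a[1],a[0])),np.linalg.norm(a[:2]))
s=ctrl.get_state();print(R.from_quat(s["tcp_rot"]).as_matrix().round(3))
# flange circle
E
```

```text
top blue 238 [326.18907563 212.73109244] [318 205] [335 221]
top orange 100 [351.12 217.53] [342 213] [360 221]
top red 121 [297.17355372 247.96694215] [290 239] [304 256]
scene blue 266 [227.5037594  210.83834586] [220 202] [235 220]
scene orange 168 [206.10714286 202.68452381] [199 195] [213 210]
scene red 53 [266.49056604 207.47169811] [262 205] [272 211]
hub [ 0.56337918 -0.03394002  0.062     ]
hub scene [ 0.56896148 -0.0328592   0.062     ]
key c [0.50810784 0.00881355 0.03      ] axis ang 143.24709237630816 from hub 142.2772742781753 0.06987694906999467
notch 78.18713464434546 0.04772153284270043
tab -99.40473362193046 0.039787195295772675
[[ 0.948  0.     0.318]
 [-0.318  0.     0.948]
 [ 0.    -1.     0.   ]]
```

```bash
cat >> h.py <<'E'
def yaw(): 
    m=R.from_quat(ctrl.get_state()["tcp_rot"]).as_matrix(); return np.degrees(np.arctan2(m[1,0],m[0,0]))
def plan(tgt,ty,n):
    "n equal world steps with tool yaw ramp; prints travel(x,y,z tool units), rot y"
    s=ctrl.get_state();p=np.array(s["eef_pos"]);y0=yaw();d=(np.array(tgt)-p)/n;dy=((ty-y0+180)%360-180)/n
    print("pos",p.round(4),"yaw",round(y0,2),"F",np.round(s["contact_force"],1),"t",s["time"])
    for i in range(n):
        a=np.radians(y0+dy*i);x=np.array([np.cos(a),np.sin(a),0]);z=np.array([-np.sin(a),np.cos(a),0])
        print(np.round([x@d/.3,-d[2]/.3,z@d/.3],4).tolist(),"rot",round(-dy/30,4))
E
python3 -c "
from h import *
plan([.528,-.068,.2],-100.5,14)"
```

```text
pos [0.2147 0.6399 0.2564] yaw -18.55 F [ 0.8 -0.5  0.2] t 0.7
[0.1243, 0.0134, -0.1361] rot 0.1951
[0.1376, 0.0134, -0.1227] rot 0.1951
[0.1494, 0.0134, -0.108] rot 0.1951
[0.1596, 0.0134, -0.0922] rot 0.1951
[0.1682, 0.0134, -0.0755] rot 0.1951
[0.175, 0.0134, -0.0579] rot 0.1951
[0.18, 0.0134, -0.0398] rot 0.1951
[0.1831, 0.0134, -0.0212] rot 0.1951
[0.1843, 0.0134, -0.0024] rot 0.1951
[0.1836, 0.0134, 0.0164] rot 0.1951
[0.181, 0.0134, 0.035] rot 0.1951
[0.1764, 0.0134, 0.0533] rot 0.1951
[0.1701, 0.0134, 0.071] rot 0.1951
[0.162, 0.0134, 0.088] rot 0.1951
```

>>> arm_command(steps=[{"hand":0,"travel":[0.124,0.013,-0.136],"rotation":[0,0.195,0]},{"hand":0,"travel":[0.138,0.013,-0.123],"rotation":[0,0.195,0]},{"hand":0,"travel":[0.149,0.013,-0.108],"rotation":[0,0.195,0]},{"hand":0,"travel":[0.16,0.013,-0.092],"rotation":[0,0.195,0]},{"hand":0,"travel":[0.168,0.013,-0.076],"rotation":[0,0.195,0]},{"hand":0,"travel":[0.175,0.013,-0.058],"rotation":[0,0.195,0]},{"hand":0,"travel":[0.18,0.013,-0.04],"rotation":[0,0.195,0]},{"hand":0,"travel":[0.183,0.013,-0.021],"rotation":[0,0.195,0]},{"hand":0,"travel":[0.184,0.013,-0.002],"rotation":[0,0.195,0]},{"hand":0,"travel":[0.184,0.013,0.016],"rotation":[0,0.195,0]},{"hand":0,"travel":[0.181,0.013,0.035],"rotation":[0,0.195,0]}], grip_force=20)

```text
time: 2.08
eef_pos: [0.4595, 0.0671, 0.2153]
tcp_rot: [-0.519, 0.474, -0.478, 0.527]
contact_force: [0.9, 0.2, 0.4]
opening: 0.001
```

```bash
python3 -c "
from h import *
plan([.520,-.066,.15],-100.5,6)"
```

```text
pos [0.4595 0.0671 0.2153] yaw -84.59 F [0.9 0.2 0.4] t 2.075
[0.0768, 0.0363, 0.0265] rot 0.0884
[0.0755, 0.0363, 0.03] rot 0.0884
[0.074, 0.0363, 0.0335] rot 0.0884
[0.0724, 0.0363, 0.0368] rot 0.0884
[0.0706, 0.0363, 0.0401] rot 0.0884
[0.0687, 0.0363, 0.0434] rot 0.0884
```

>>> arm_command(steps=[{"hand":0,"travel":[0.077,0.036,0.026],"rotation":[0,0.088,0]},{"hand":0,"travel":[0.076,0.036,0.03],"rotation":[0,0.088,0]},{"hand":0,"travel":[0.074,0.036,0.034],"rotation":[0,0.088,0]},{"hand":0,"travel":[0.072,0.036,0.037],"rotation":[0,0.088,0]},{"hand":0,"travel":[0.071,0.036,0.04],"rotation":[0,0.088,0]},{"hand":0,"travel":[0.069,0.036,0.043],"rotation":[0,0.088,0]},{"hand":0,"travel":[0,0,0],"rotation":[0,0,0]}])

```text
time: 2.95
eef_pos: [0.5235, -0.0755, 0.1512]
tcp_rot: [0.442, -0.544, 0.55, -0.453]
contact_force: [-0.1, -0.5, -0.1]
opening: 0.0
```

```bash
python3 -c "
from h import *
plan([.523,-.068,.09],-100.5,4)
print(R.from_quat(ctrl.get_state()['tcp_rot']).as_matrix().round(3))
im,d=ctrl.read_camera('scene');cv2.imwrite('pics/s1.png',im)
np.save('s1.npy',d)
im,d=ctrl.read_camera('top');cv2.imwrite('pics/t1.png',im)
"
```

```text
pos [ 0.5235 -0.0755  0.1512] yaw -101.42 F [-0.1 -0.5 -0.1] t 2.95
[-0.0061, 0.051, -0.0017] rot -0.0077
[-0.0061, 0.051, -0.0017] rot -0.0077
[-0.0061, 0.051, -0.0016] rot -0.0077
[-0.0061, 0.051, -0.0016] rot -0.0077
[[-0.198  0.018  0.98 ]
 [-0.98   0.004 -0.198]
 [-0.007 -1.     0.016]]
```

View pics/s1.png

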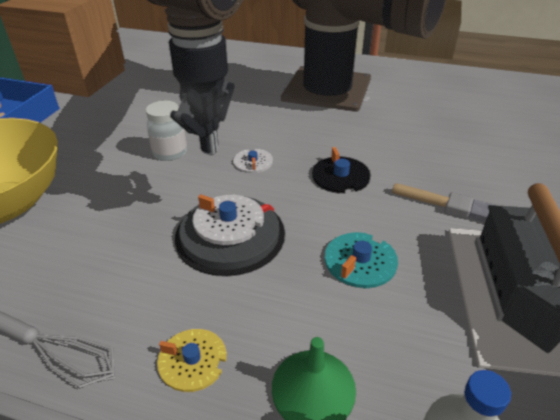

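View pics/t1.png

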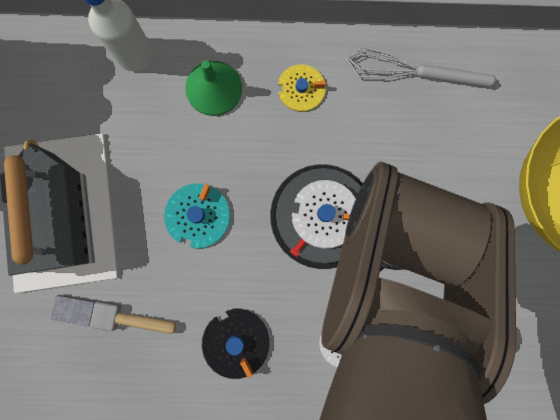

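Scene view: the shut fingertips end at ~(212,152), with the cover untouched behind at (228,218). I'll use this picture to check the tip length.

```bash
python3 -c "
from h import *
a=cv2.imread('pics/s1.png')[90:200,150:290]
cv2.imwrite('pics/c2.png',cv2.resize(a,None,fx=5,fy=5,interpolation=2))
m=R.from_quat(ctrl.get_state()['tcp_rot']).as_matrix();p=np.array(ctrl.get_state()['eef_pos'])
for L in(0,.025,.038): print(L,proj('scene',p+m[:,1]*L), [proj('scene',p+m[:,1]*L+m[:,2]*e) for e in(-.0145,.0145)])
"
```

```text
0 [[209.28180841 137.80386663]] [array([[214.76588914, 133.53597322]]), array([[203.64038406, 142.19421006]])]
0.025 [[210.86244266 151.89778249]] [array([[216.2065345 , 147.52974838]]), array([[205.3684274 , 156.38835764]])]
0.038 [[211.65732925 158.98548467]] [array([[216.93135453, 154.57032115]]), array([[206.23703471, 163.52309786]])]
```

View pics/c2.png

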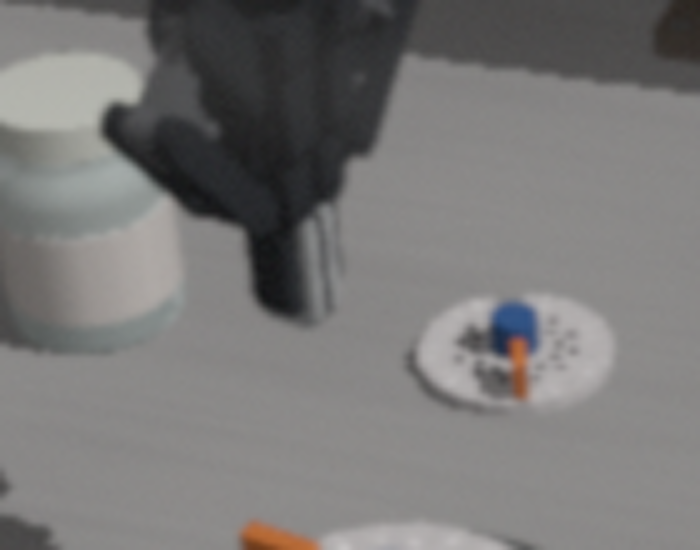

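Tip length 25 mm when shut is confirmed, and the knuckles flare ~33 mm above the tip. I'll descend to TCP z ≈ 0.075, which puts the tips at 0.05.

>>> arm_command(steps=[{"hand":0,"travel":[-0.006,0.05,-0.002],"rotation":[0,0,0]},{"hand":0,"travel":[-0.006,0.05,-0.002],"rotation":[0,0,0]},{"hand":0,"travel":[-0.006,0.05,-0.002],"rotation":[0,0,0]},{"hand":0,"travel":[-0.006,0.05,-0.002],"rotation":[0,0,0]},{"hand":0,"travel":[0,0.05,0],"rotation":[0,0,0]},{"hand":0,"travel":[0,0,0],"rotation":[0,0,0]}])

```text
time: 3.8
eef_pos: [0.5224, -0.0632, 0.0712]
tcp_rot: [0.444, -0.543, 0.548, -0.455]
contact_force: [0.4, -0.7, 0.7]
opening: 0.001
```

```bash
python3 -c "
from h import *
im,d=ctrl.read_camera('scene');cv2.imwrite('pics/c3.png',cv2.resize(im[120:290,140:340],None,fx=4,fy=3.5,interpolation=2)[:600])
s=ctrl.get_state();p=np.array(s['eef_pos']);h=np.array([.564,-.034]);v=p[:2]-h
print(p.round(4),s['contact_force'],yaw(),'r',np.hypot(*v),'ang',np.degrees(np.arctan2(v[1],v[0])))
print(R.from_quat(s['tcp_rot']).as_matrix().round(3))
"
```

```text
[ 0.523  -0.0634  0.0721] [0.07372334 0.09944939 0.2643158 ] -101.08942677970461 r 0.05040179400166698 ang -144.3458067777628
[[-0.192  0.018  0.981]
 [-0.981  0.004 -0.192]
 [-0.008 -1.     0.017]]
```

View pics/c3.png

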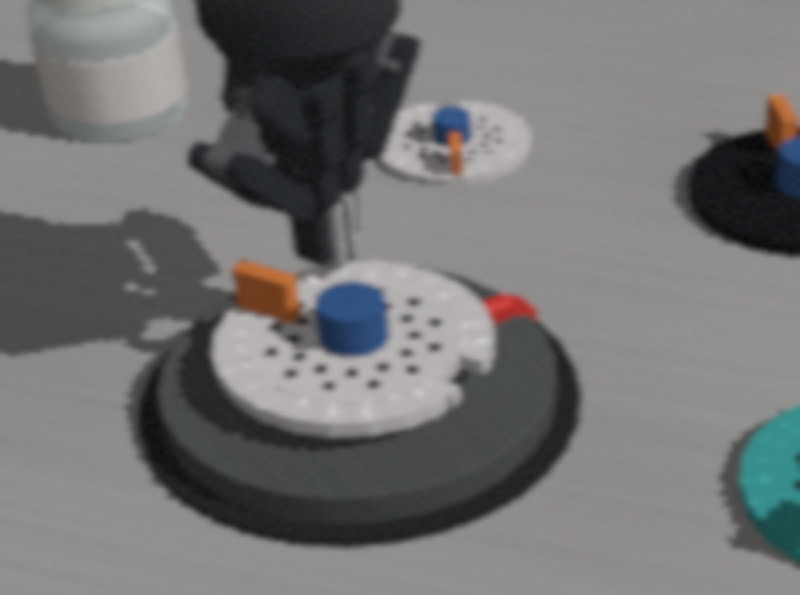

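>>> arm_command(steps=[{"hand":0,"travel":[0.008,-0.005,0.015],"rotation":[0,0,0]},{"hand":0,"travel":[0.008,0,0.015],"rotation":[0,0,0]},{"hand":0,"travel":[0,0,0.01],"rotation":[0,0,0]},{"hand":0,"travel":[0,0,0.01],"rotation":[0,0,0]}])

```text
time: 4.35
eef_pos: [0.5395, -0.0725, 0.0763]
tcp_rot: [0.442, -0.542, 0.551, -0.456]
contact_force: [0.2, -0.5, -0.5]
opening: -0.002
```

```bash
cat >> h.py <<'E'
HUB=np.array([.564,-.034])
def loc(phi):
    s=ctrl.get_state();p=np.array(s["eef_pos"]);a=np.radians(phi);v=p[:2]-HUB
    r=np.array([np.cos(a),np.sin(a)]);t=np.array([-r[1],r[0]])
    f=np.array(s["contact_force"]);print("pos",p.round(4),"r,t mm",(1e3*v@r).round(1),(1e3*v@t).round(1),"F rtz",(f[:2]@r).round(1),(f[:2]@t).round(1),f[2].round(1),"yaw",yaw().round(1),"t",s["time"])
def look(tag):
    im,d=ctrl.read_camera('scene');cv2.imwrite(f'pics/{tag}.png',cv2.resize(im[140:290,150:320],None,fx=4,fy=4,interpolation=2))
    h=cv2.imread(f'pics/{tag}.png')
E
python3 -c "
from h import *
loc(-100.5)"
```

```text
pos [ 0.5395 -0.0725  0.0763] r,t mm 42.3 -17.0 F rtz 0.4 0.3 -0.5 yaw -101.1 t 4.35
```

>>> arm_command(steps=[{"hand":0,"travel":[0,0.003,0.01],"rotation":[0,0,0]},{"hand":0,"travel":[0,0.003,0.01],"rotation":[0,0,0]}])

```text
time: 4.6
eef_pos: [0.5454, -0.0737, 0.0746]
tcp_rot: [0.443, -0.542, 0.55, -0.456]
contact_force: [-2.1, 0.4, 0.9]
opening: -0.0
```

```bash
python3 -c "
from h import *
loc(-100.5);look('s3')"
```

```text
pos [ 0.5454 -0.0737  0.0746] r,t mm 42.4 -11.0 F rtz -0.0 -2.1 0.9 yaw -101.1 t 4.6
```

View pics/s3.png

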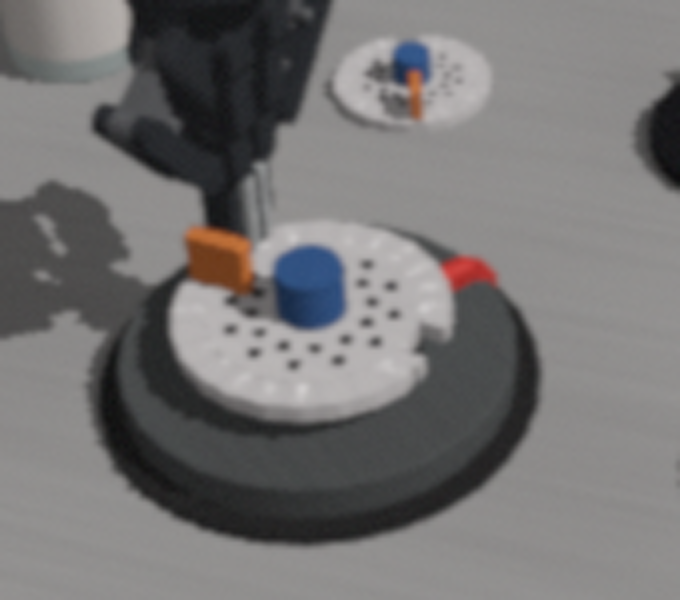

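Contact is felt (−2 N tangential) at the tab's clockwise side. Next I'll push it in an arc.

>>> arm_command(steps=[{"hand":0,"travel":[0.003,0,0.013],"rotation":[0,-0.173,0]},{"hand":0,"travel":[0.003,0,0.013],"rotation":[0,-0.173,0]},{"hand":0,"travel":[0.003,0,0.013],"rotation":[0,-0.173,0]},{"hand":0,"travel":[0.003,0,0.013],"rotation":[0,-0.173,0]}])

```text
time: 5.15
eef_pos: [0.5601, -0.0777, 0.0741]
tcp_rot: [-0.538, 0.449, -0.457, 0.548]
contact_force: [-1.7, -0.2, 0.9]
opening: 0.002
```

```bash
python3 -c "
from h import *
loc(yaw())"
```

```text
pos [ 0.5601 -0.0777  0.0741] r,t mm 42.3 -11.7 F rtz -0.1 -1.7 0.9 yaw -79.6 t 5.15
```

>>> arm_command(steps=[{"hand":0,"travel":[0.003,0,0.013],"rotation":[0,-0.173,0]},{"hand":0,"travel":[0.003,0,0.013],"rotation":[0,-0.173,0]},{"hand":0,"travel":[0.003,0,0.013],"rotation":[0,-0.173,0]},{"hand":0,"travel":[0.003,0,0.013],"rotation":[0,-0.173,0]},{"hand":0,"travel":[0.003,0,0.013],"rotation":[0,-0.173,0]},{"hand":0,"travel":[0.003,0,0.013],"rotation":[0,-0.173,0]}])

```text
time: 5.9
eef_pos: [0.5835, -0.0745, 0.0742]
tcp_rot: [-0.645, 0.279, -0.289, 0.65]
contact_force: [-0.9, -0.6, 0.6]
opening: -0.006
```

```bash
python3 -c "
from h import *
loc(yaw());look('s4')"
```

```text
pos [ 0.5835 -0.0745  0.0742] r,t mm 43.0 -13.1 F rtz -0.2 -1.1 0.6 yaw -47.4 t 5.9
```

View pics/s4.png

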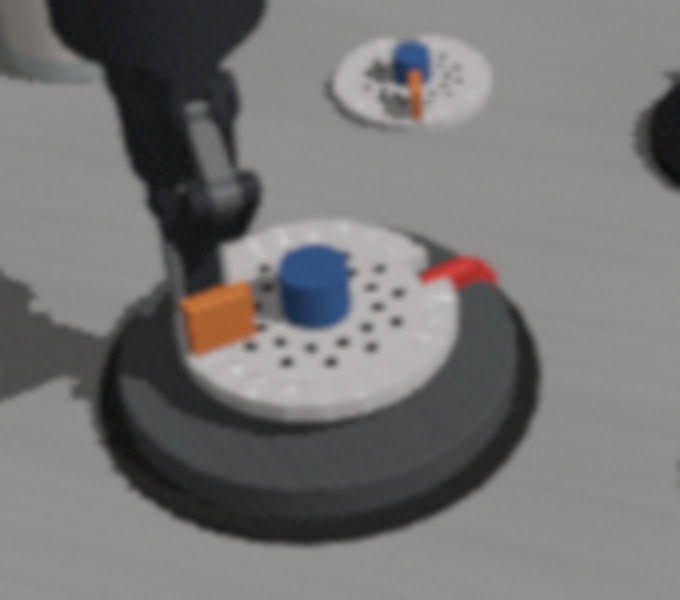

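```bash
cat >> h.py <<'E'
from scipy.optimize import minimize
def hull(n,P,S=8):
    m=np.zeros((420*1,560),np.float32); q=cv2.convexHull(((proj(n,P))*S).astype(np.float32)).astype(np.int32)
    big=np.zeros((420*S//1,560*S),np.uint8) if False else None
    x0,y0=(q[:,0].min(0)//S-2);x1,y1=(q[:,0].max(0)//S+3)
    b=np.zeros(((y1-y0)*S,(x1-x0)*S),np.uint8);cv2.fillPoly(b,[q+S//2-np.array([x0,y0])*S],255)
    m[y0:y1,x0:x1]=cv2.resize(b,(x1-x0,y1-y0),interpolation=cv2.INTER_AREA)/255.;return m
def tabP(c,phi,zu=.032):
    a=np.radians(phi);r=np.array([np.cos(a),np.sin(a)]);t=np.array([-r[1],r[0]])
    return np.array([[*(c+r*x+t*y),zu+z] for x in(.027,.053) for y in(-.004,.004) for z in(.008,.032)])
def hubP(c,zu=.032):
    a=np.linspace(0,2*np.pi,40,endpoint=False);return np.array([[c[0]+.014*np.cos(t),c[1]+.014*np.sin(t),zu+z] for t in a for z in(.008,.030)])
def keyP(c,phi):
    a=np.radians(phi);r=np.array([np.cos(a),np.sin(a)]);t=np.array([-r[1],r[0]])
    return np.array([[*(c+r*x+t*y),z] for x in(.056,.076) for y,z in((-.005,.02),(-.005,.026),(0,.03),(.005,.026),(.005,.02))])
def fit(n,im,P,col,x0,step,win):
    m0=seg(im,col);u=proj(n,P(x0)).mean(0);v,uu=np.mgrid[:420,:560]
    m0=(m0&(np.hypot(uu-u[0],v-u[1])<win)).astype(np.float32)
    f=lambda x:np.abs(hull(n,P(x))-m0).sum()
    x0=np.array(x0,float);S=np.vstack([x0]+[x0+np.eye(len(x0))[i]*step[i] for i in range(len(x0))])
    r=minimize(f,x0,method="Nelder-Mead",options=dict(initial_simplex=S,xatol=1e-5,fatol=.01));return r.x,r.fun,m0.sum()
E
python3 - <<'E'
from h import *
for n,tag in(("scene","scene0"),("top","top0")):
    im=cv2.imread(f"pics/{tag}.png")
    x,f,a=fit(n,im,lambda x:hubP(x),"blue",[.566,-.034],[.004,.004],25);print(n,"hub",x.round(4),f,a);c=x
    x,f,a=fit(n,im,lambda x:tabP(c,x[0]),"orange",[-100],[5],25);print(" tab",x,f,a)
    x,f,a=fit(n,im,lambda x:tabP(x[:2],x[2]),"orange",[*c,-100],[.003,.003,5],25);print(" tab free",x,f,a)
    x,f,a=fit(n,im,lambda x:keyP(c,x[0]),"red",[142],[5],20);print(" key",x,f,a)
im,_=ctrl.read_camera("scene");n="scene"
x,f,a=fit(n,im,lambda x:hubP(x),"blue",[.566,-.034],[.004,.004],25);print("NOW hub",x.round(4),f,a);c=x
x,f,a=fit(n,im,lambda x:tabP(c,x[0]),"orange",[-48],[5],25);print(" tab",x,f,a)
x,f,a=fit(n,im,lambda x:keyP(c,x[0]),"red",[142],[5],20);print(" key",x,f,a)
E
```

```text
scene hub [ 0.563  -0.0373] 89.89019775390625 266.0
 tab [-100.9765625] 72.9960708618164 168.0
 tab free [ 5.77220205e-01 -3.99550107e-02 -1.17685822e+02] 48.26274490356445 168.0
 key [139.3046875] 48.443138122558594 53.0
top hub [ 0.5651 -0.0347] 43.60784149169922 238.0
 tab [-99.609375] 31.964704513549805 100.0
 tab free [ 5.65872103e-01 -3.58841394e-02 -1.01240596e+02] 29.57647132873535 100.0
 key [142.88867188] 52.79215621948242 121.0
NOW hub [ 0.5636 -0.0359] 97.20784759521484 260.0
 tab [-40.5390625] 57.733333587646484 216.0
 key [142.0390625] 43.42353057861328 61.0
```

```bash
python3 - <<'E'
from h import *
im,_=ctrl.read_camera("top");cv2.imwrite("pics/t4.png",cv2.resize(im[140:290,230:400],None,fx=4,fy=4,interpolation=2))
im,_=ctrl.read_camera("scene")
S=4;o=np.array([150,140])
big=cv2.resize(im[140:290,150:320],None,fx=4,fy=4,interpolation=2)
c=np.array([.565,-.0352])
def nP(phi):
    a=np.radians(phi+180);r=np.array([np.cos(a),np.sin(a)]);t=np.array([-r[1],r[0]])
    return np.array([[*(c+r*x+t*y),.04] for x,y in((.056,-.009),(.043,-.009),(.043,.009),(.056,.009))])
for phi,col in((-48,(0,255,0)),(-42,(255,255,0))):
    for P in (nP(phi),tabP(c,phi)[[1,3,7,5]]):
        q=((proj("scene",P)-o+.5)*S).astype(np.int32);cv2.polylines(big,[q],False,col,1)
a=np.linspace(0,6.28,80);q=((proj("scene",np.c_[c[0]+.055*np.cos(a),c[1]+.055*np.sin(a),a*0+.04])-o+.5)*S).astype(np.int32);cv2.polylines(big,[q],True,(255,0,255),1)
cv2.imwrite("pics/o4.png",big)
E
```

```text
(no output)
```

View pics/o4.png

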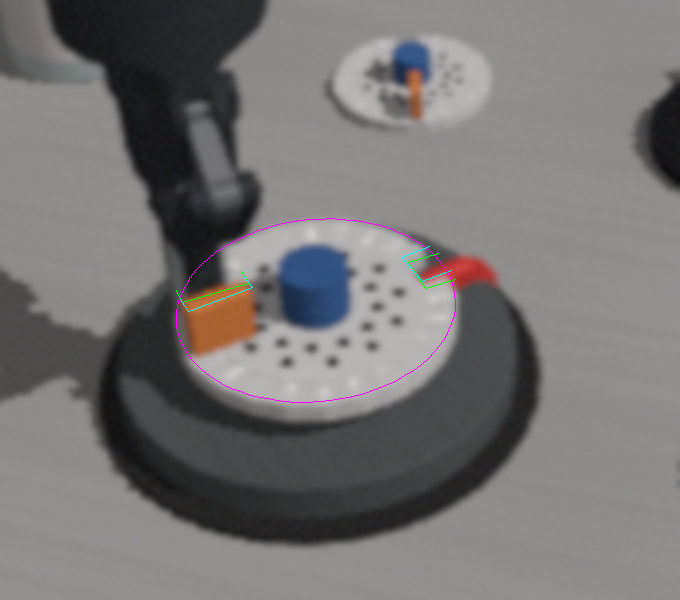

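View pics/t4.png

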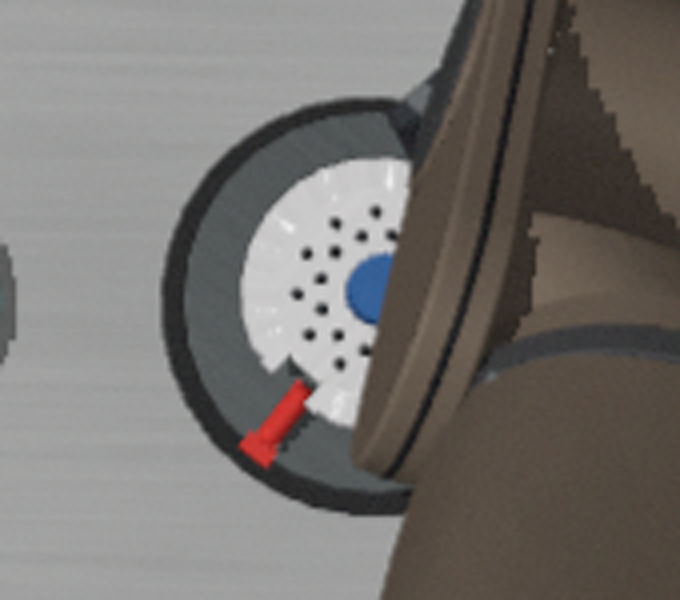

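Top view: the notch mid is at crop ~(297,378) and the key sits against its far (right) edge, so a few more degrees CCW are needed. Next I'll measure how many.

```bash
python3 - <<'E'
from h import *
T=lambda c,z:ray("top",np.array(c)/4+[230-.4,140-.4],z)[:,:2]
n=T([[275,372],[290,353],[316,382],[303,402]],.04)
im=cv2.imread("pics/t4.png")
g=cv2.imread("pics/top0.png")
# cover centre by circle fit from initial crop rim
rim=T([[370,159],[517,300],[385,432],[250,320],[480,210],[470,395]],.04)
A=np.c_[2*rim,np.ones(len(rim))];s=np.linalg.lstsq(A,(rim**2).sum(1),rcond=None)[0];c=s[:2];print("c",c,"R",np.sqrt(s[2]+c@c))
for c in(c,np.array([.5634,-.0339]),np.array([.5651,-.0347])):
    ang=lambda p:np.degrees(np.arctan2(p[1]-c[1],p[0]-c[0])).round(1)
    k=T([[303,385],[262,440]],.030)
    print("notch corners",[ang(p) for p in n],"mid",ang(n.mean(0)),"key",[ang(p) for p in k],"keyaxis",np.degrees(np.arctan2(*(k[1]-k[0])[::-1])))
E
```

```text
c [ 0.56515105 -0.03439803] R 0.05479459881610256
notch corners [np.float64(127.6), np.float64(124.3), np.float64(144.6), np.float64(145.2)] mid 135.6 key [np.float64(140.8), np.float64(142.1)] keyaxis 144.24749115116245
notch corners [np.float64(126.4), np.float64(122.7), np.float64(143.8), np.float64(144.5)] mid 134.5 key [np.float64(139.9), np.float64(141.6)] keyaxis 144.24749115116245
notch corners [np.float64(127.4), np.float64(124.0), np.float64(144.2), np.float64(144.9)] mid 135.3 key [np.float64(140.5), np.float64(141.9)] keyaxis 144.24749115116245
```

>>> arm_command(steps=[{"hand":0,"travel":[0.002,0,0.008],"rotation":[0,-0.1,0]},{"hand":0,"travel":[0.002,0,0.008],"rotation":[0,-0.1,0]},{"hand":0,"travel":[0,0,0],"rotation":[0,0,0]}])

```text
time: 6.48
eef_pos: [0.5873, -0.0721, 0.074]
tcp_rot: [-0.659, 0.247, -0.256, 0.663]
contact_force: [0.0, -0.3, 0.3]
opening: 0.001
```

```bash
python3 - <<'E'
from h import *
HUB[:]=[.5651,-.0344]
loc(yaw())
im,_=ctrl.read_camera("top");cv2.imwrite("pics/t5.png",cv2.resize(im[190:270,270:350],None,fx=7,fy=7,interpolation=2))
E
```

```text
pos [ 0.5873 -0.0721  0.074 ] r,t mm 41.7 -13.4 F rtz 0.2 -0.2 0.3 yaw -41.7 t 6.475
```

View pics/t5.png

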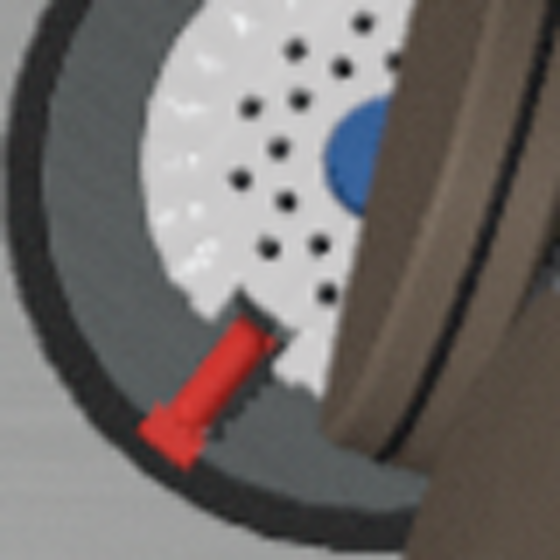

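```bash
python3 - <<'E'
from h import *
T=lambda c,z:ray("top",np.array(c)/7+[270-.43,190-.43],z)[:,:2]
c=np.array([.5651,-.0344]);ang=lambda p:np.degrees(np.arctan2(p[1]-c[1],p[0]-c[0])).round(1)
n=T([[208,325],[238,290],[288,332],[262,372]],.04);print([ang(p) for p in n],ang(n.mean(0)),np.hypot(*(n-c).T).round(3))
k=T([[258,335],[172,432],[195,408]],.03);print([ang(p) for p in k],np.hypot(*(k-c).T).round(3))
im=cv2.imread("pics/t5.png")
import cv2
E
```

```text
[np.float64(133.0), np.float64(131.2), np.float64(150.3), np.float64(149.8)] 141.1 [0.056 0.045 0.045 0.056]
[np.float64(144.3), np.float64(142.4), np.float64(143.0)] [0.049 0.079 0.071]
```

Notch ≈141.1° vs key ≈142.5–143°: inside the play already, but I'll nudge it ~1.5° more.

>>> arm_command(steps=[{"hand":0,"travel":[0,0,0.005],"rotation":[0,-0.04,0]},{"hand":0,"travel":[0,0,0],"rotation":[0,0,0]}])

```text
time: 6.78
eef_pos: [0.5881, -0.0712, 0.0739]
tcp_rot: [-0.661, 0.24, -0.25, 0.665]
contact_force: [-0.9, -0.7, -0.2]
opening: 0.002
```

```bash
python3 - <<'E'
from h import *
HUB[:]=[.5651,-.0344]
loc(yaw())
im,_=ctrl.read_camera("top");cv2.imwrite("pics/t6.png",cv2.resize(im[190:270,270:350],None,fx=7,fy=7,interpolation=2))
E
```

```text
pos [ 0.5881 -0.0712  0.0739] r,t mm 41.4 -13.0 F rtz -0.2 -1.1 -0.2 yaw -40.5 t 6.775
```

View pics/t6.png

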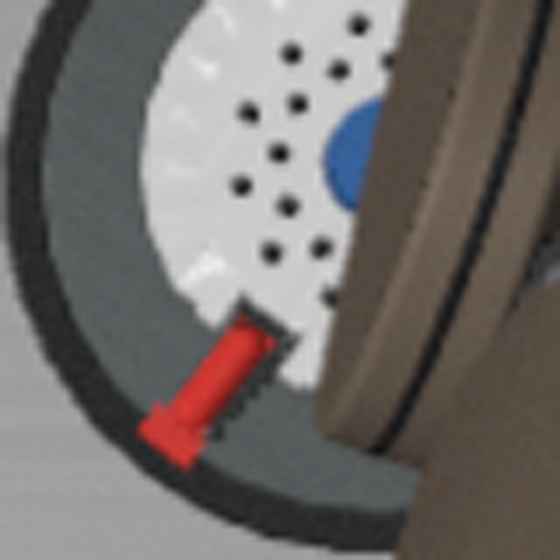

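Centred now. Back off, rise, and go over the hub.

>>> arm_command(steps=[{"hand":0,"travel":[0,0,-0.03],"rotation":[0,0,0]},{"hand":0,"travel":[0,-0.08,0],"rotation":[0,0,0]},{"hand":0,"travel":[0,-0.08,0],"rotation":[0,0,0]},{"hand":0,"travel":[0,0,0],"rotation":[0,0,0]}])

```text
time: 7.32
eef_pos: [0.5798, -0.0787, 0.1218]
tcp_rot: [-0.661, 0.241, -0.249, 0.665]
contact_force: [1.0, 0.9, 1.1]
opening: 0.001
```

```bash
python3 - <<'E'
from h import *
plan([.565,-.0345,.105],-40,3)
print(R.from_quat(ctrl.get_state()['tcp_rot']).as_matrix().round(3))
E
```

```text
pos [ 0.5798 -0.0787  0.1218] yaw -40.61 F [1.  0.9 1.1] t 7.325
[-0.0445, 0.0186, 0.0266] rot -0.0068
[-0.0444, 0.0186, 0.0267] rot -0.0068
[-0.0443, 0.0186, 0.0269] rot -0.0068
[[ 0.759  0.013  0.651]
 [-0.651  0.002  0.759]
 [ 0.008 -1.     0.01 ]]
```

>>> arm_command(steps=[{"hand":0,"travel":[-0.044,0,0.027],"rotation":[0,0,0]},{"hand":0,"travel":[-0.044,0.02,0.027],"rotation":[0,0,0]},{"hand":0,"travel":[-0.044,0.02,0.027],"rotation":[0,0,0]},{"hand":0,"travel":[0,0,0],"rotation":[0,0,0]}])

```text
time: 7.82
eef_pos: [0.5616, -0.0302, 0.1046]
tcp_rot: [-0.661, 0.244, -0.247, 0.665]
contact_force: [-0.1, -0.2, 0.3]
opening: -0.001
```

```bash
python3 - <<'E'
from h import *
plan([.565,-.0345,.092],-40,2)
im,_=ctrl.read_camera("scene");cv2.imwrite("pics/s7.png",cv2.resize(im[140:290,150:320],None,fx=4,fy=4,interpolation=2))
im,_=ctrl.read_camera("top");cv2.imwrite("pics/t7.png",cv2.resize(im[190:270,270:350],None,fx=7,fy=7,interpolation=2))
E
```

```text
pos [ 0.5616 -0.0302  0.1046] yaw -40.59 F [-0.1 -0.2  0.3] t 7.825
[0.009, 0.0211, -0.0018] rot -0.0098
[0.009, 0.0211, -0.0019] rot -0.0098
```

View pics/s7.png

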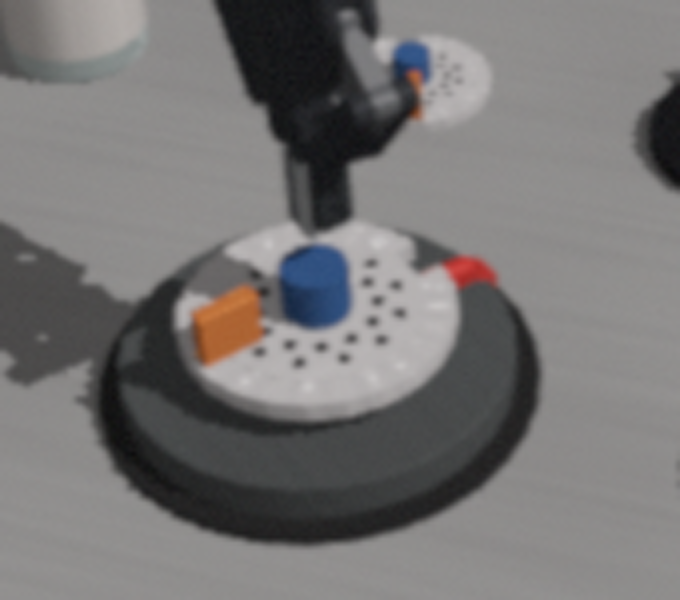

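View pics/t7.png

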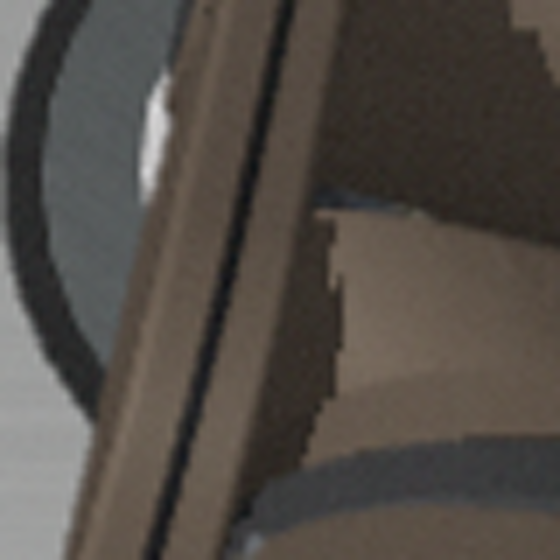

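Tips are hanging above the hub (scene crop ~(320,225)). I'll correct 5 mm sideways and descend to just above contact.

>>> arm_command(steps=[{"hand":0,"travel":[0.008,0.019,-0.002],"rotation":[0,0,0]},{"hand":0,"travel":[0.008,0.016,-0.002],"rotation":[0,0,0]},{"hand":0,"travel":[0,0.007,0],"rotation":[0,0,0]}])

```text
time: 8.3
eef_pos: [0.5669, -0.0367, 0.0929]
tcp_rot: [-0.661, 0.243, -0.249, 0.665]
contact_force: [-0.5, -0.1, 0.3]
opening: 0.002
```

```bash
python3 - <<'E'
from h import *
plan([.565,-.0345,.088],-40,1)
E
```

```text
pos [ 0.5669 -0.0367  0.0929] yaw -40.71 F [-0.5 -0.1  0.3] t 8.3
[-0.0096, 0.0163, 0.0014] rot -0.0236
```

>>> arm_command(steps=[{"hand":0,"travel":[-0.007,0.008,0],"rotation":[0,0,0]},{"hand":0,"travel":[0,0.007,0],"rotation":[0,0,0]},{"hand":0,"travel":[0,0.007,0],"rotation":[0,0,0]}])

```text
time: 8.68
eef_pos: [0.5655, -0.0357, 0.0865]
tcp_rot: [-0.661, 0.243, -0.249, 0.665]
contact_force: [-2.7, -0.1, 7.0]
opening: -0.003
```

>>> arm_command(steps=[{"hand":0,"travel":[0,0.01,0],"rotation":[0,0,0]}])

```text
time: 8.8
eef_pos: [0.5656, -0.0357, 0.0847]
tcp_rot: [-0.661, 0.244, -0.249, 0.665]
contact_force: [-3.6, 0.7, 7.2]
opening: 0.005
```

>>> arm_command(steps=[{"hand":0,"travel":[0,0.012,0],"rotation":[0,0,0]},{"hand":0,"travel":[0,0.012,0],"rotation":[0,0,0]}])

```text
time: 9.05
eef_pos: [0.5657, -0.0357, 0.0799]
tcp_rot: [-0.661, 0.244, -0.248, 0.665]
contact_force: [-4.0, 1.2, 7.2]
opening: -0.003
```

>>> arm_command(steps=[{"hand":0,"travel":[0,0.01,0],"rotation":[0,0,0]}])

```text
time: 9.18
eef_pos: [0.5657, -0.0357, 0.0781]
tcp_rot: [-0.661, 0.244, -0.247, 0.665]
contact_force: [-3.2, 0.4, 6.8]
opening: 0.0
```

Sliding freely at 7 N, well past the 2 mm key stop. I'll continue to the firm stop.

>>> arm_command(steps=[{"hand":0,"travel":[0,0.01,0],"rotation":[0,0,0]}])

```text
time: 9.3
eef_pos: [0.5657, -0.0357, 0.0763]
tcp_rot: [-0.662, 0.244, -0.247, 0.665]
contact_force: [-3.8, 0.4, 6.6]
opening: -0.001
```

>>> arm_command(steps=[{"hand":0,"travel":[0,0.01,0],"rotation":[0,0,0]}])

```text
time: 9.43
eef_pos: [0.5657, -0.0357, 0.075]
tcp_rot: [-0.662, 0.245, -0.246, 0.664]
contact_force: [-6.8, 1.5, 15.9]
opening: -0.001
```

>>> arm_command(steps=[{"hand":0,"travel":[0,0.008,0],"rotation":[0,0,0]}])

```text
time: 9.55
eef_pos: [0.5658, -0.0357, 0.075]
tcp_rot: [-0.662, 0.245, -0.245, 0.664]
contact_force: [-7.5, 0.6, 14.4]
opening: 0.003
```

Firm stop reached at TCP z 0.075 (hub at 0.050), force 15 N. Now retreat straight up, then away, and look.

>>> arm_command(steps=[{"hand":0,"travel":[0,-0.02,0],"rotation":[0,0,0]},{"hand":0,"travel":[0,-0.08,0],"rotation":[0,0,0]},{"hand":0,"travel":[0,-0.15,0],"rotation":[0,0,0]},{"hand":0,"travel":[0,-0.15,0],"rotation":[0,0,0]},{"hand":0,"travel":[0,-0.15,0],"rotation":[0,0,0]},{"hand":0,"travel":[-0.08,0,0.18],"rotation":[0,0,0]},{"hand":0,"travel":[-0.08,0,0.18],"rotation":[0,0,0]},{"hand":0,"travel":[-0.12,0,0.16],"rotation":[0,0,0]},{"hand":0,"travel":[-0.12,0,0.16],"rotation":[0,0,0]},{"hand":0,"travel":[-0.12,0,0.16],"rotation":[0,0,0]},{"hand":0,"travel":[0,0,0],"rotation":[0,0,0]}])

```text
time: 10.92
eef_pos: [0.6147, 0.2648, 0.2489]
tcp_rot: [-0.66, 0.244, -0.25, 0.665]
contact_force: [0.4, -1.1, -0.1]
opening: 0.003
```

```bash
python3 - <<'E'
from h import *
print(ctrl.get_state()["contact_force"])
im,_=ctrl.read_camera("scene");cv2.imwrite("pics/s8.png",im)
im,d=ctrl.read_camera("top");cv2.imwrite("pics/t8.png",im)
cv2.imwrite("pics/t8c.png",cv2.resize(im[165:265,270:380],None,fx=6,fy=6,interpolation=2))
E
```

```text
[ 0.40946081 -1.11572082 -0.08147541]
```

View pics/s8.png

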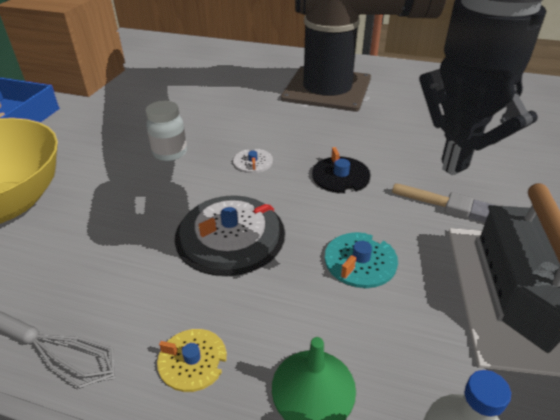

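View pics/t8c.png

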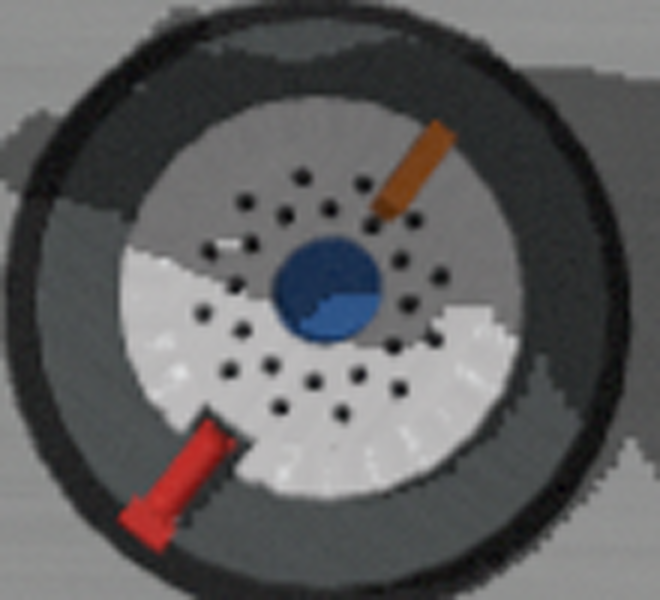

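The key (crop ~(180,480)) sits inside the notch, and the cover is sunk into the boss in the scene view at (230,220). Next is a depth check of the cover's height and tilt, compared with the start.

```bash
python3 - <<'E'
from h import *
im,d=ctrl.read_camera("top");p=ctrl.camera_params("top");E=p["extrinsics"]
def pts(d):
    v,u=np.mgrid[:420,:560];q=np.stack([(u-p["cx"])/p["fx"]*d,(v-p["cy"])/p["fy"]*d,d],-1);return q@E[:3,:3].T+E[:3,3]
c=np.array([.5651,-.0344])
for nm,D in(("start",np.load("top0.npy")),("now",d)):
    w=pts(D);r=np.hypot(w[...,0]-c[0],w[...,1]-c[1]);ok=D>0
    A=w[ok&(r>.018)&(r<.050)];A=A[abs(A[:,2]-np.median(A[:,2]))<.006];f=np.linalg.lstsq(np.c_[A[:,:2]-c,np.ones(len(A))],A[:,2],rcond=None)[0]
    print(nm,"hub",np.median(w[ok&(r<.01)][:,2]),"plate",np.median(A[:,2]),"tilt",np.hypot(*f[:2]),"boss",np.median(w[ok&(r>.066)&(r<.076)][:,2]))
    
a=cv2.imread("pics/top0.png");print("changed px outside drain/arm:",[int((cv2.absdiff(a,im).max(2)>60)[s].sum()) for s in (np.s_[0:130,340:500],np.s_[290:380,310:500],np.s_[0:130,80:340])])
E
```

```text
start hub 0.061802315020409115 plate 0.04009815492752655 tilt 0.0009949347270005405 boss 0.019851938686431092
now hub 0.05002296223422309 plate 0.028110622594498258 tilt 0.0006972683042225164 boss 0.019927783388182685
changed px outside drain/arm: [0, 1533, 41]
```

```bash
python3 -c "
from plant import ctrl
print(ctrl.get_state()['time'],ctrl.sign_off())"
```

```text
the job is handed in; nothing more can be done
11.075 None
```

The drain is closed: the cover is fully home with its notch over the red key, and I handed the job in at 11.1 s.

I pushed the orange tab about 63° counter-clockwise with the shut fingertips. I centred the notch using the top camera while the cover was still raised, then pressed the hub down. The sleeve slid at about 7 N and met the firm stop at about 16 N vertical (about 17 N in all, limit 38 N).

**Last checks, from top-camera depth:**

| | Start | End | Expected when home |
|---|---|---|---|
| Hub top | 61.8 mm | 50.0 mm | 50 mm |
| Cover plate, upper face | 40.1 mm | 28.1 mm | 28 mm |
| Tilt | 0.001 rad | 0.001 rad | below 0.06 rad |

- **Notch:** the top view shows the red key inside the notch. I last put a number on it just before a final nudge of about 1.5°: notch about 141° against key about 142.5–143°. After that I judged it by eye.
- **Gripper:** the arm finished clear, with the tool at about z 0.25 m and no contact force beyond noise.

**Checks that disagreed or stayed open:**
- The scene-camera colour fit put the tab about 4° from what the top view gave, so I relied on the top view.
- A picture comparison flagged changes near the jar and small white cover. I took these to be the arm's shadow, since everything there looked in place in the scene view, but I did not measure it.

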